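Tuck the service cover under the lapping hatch and hold it down

TASK

Refit the loose grey service cover on the open white interface unit: tuck its rear edge (the one farther from its handle) under the lip of the blue hatch, hardly lifting the hatch, and let its front end down inside the rim. Press it down flat against the sprung strip along the front and finish like that, still holding it and pressing, so that a colleague can put the screws in. Leave the screwdriver, the dish of screws, the roll of tape and the bottle where they are.

Things in the scene. Friction and masses are not known exactly. Their poses are not given: they have to be found in the camera images.
- unit: White sheet-metal interface unit, fixed to the worktop, 236 (x) by 164 (y) mm, 81 mm high, its top open in front of a blue hatch. Origin: centre of its underside; x to its rear (away from the robot), z up. The cover lies on a recessed seat (side ledges and a bed below the hatch) 75 mm above the underside. The side walls stand 6 mm above the seat, 154 mm apart inside (y = -77 to 77 mm).
- home (a point): Point on the unit (x 52, y 0, z 75 mm in its frame) where the middle of the cover's lower rear edge lies with the cover fully home: flat on the seat and pushed to the rear against two white stops, 6 mm high, that begin at x = 52 mm left and right of the hatch. Axes as the unit's. A flat cover has 4 mm of play to each side and 8 mm to the front.
- rim_front (a point): Top of the unit's front wall, middle of its inner side (x -113, y 0, z 79 mm in the unit's frame): the wall stands 4 mm above the seat, and the cover's front edge must come down behind it.
- hatch (a joint): Angle of the blue hatch, rad: 0 shut, grows as lifted. 3 mm sheet, 124 mm wide, hinged at its rear, 80 mm from hinge to lip fold; weight and a light spring shut it (1.5 N at the lip). Its underside is then 3 mm above the seat: a 5 mm cover lying flat below it raises it by about 0.035, one tipped by 0.14 rad meanwhile by up to 0.08. Over 0.15 counts as lifted.
- hatch_lip (a point): Middle of the fold of the hatch's front lip, on the underside: shut, 3 mm above the seat and at x = 27 mm in the unit's frame. From the fold the lip, 20 mm long, turns up at 25 degrees to the front (to x = 9 mm, 11 mm above the seat) and leads the cover's edge in. A cover fully home is overlapped by 25 mm; at least 16 mm are needed.
- strip (a joint): How far the sprung brass strip (100 mm along y, 8 mm wide) inside the unit's front wall is pressed down, m. 0: up, top 6 mm above the seat; 0.006: level with the seat. It pushes up with 3 N, 6 N when level, so the cover does not lie flat by its weight. Some 6 to 10 N down at the handle bring the cover flat onto the rigid seat; more does no harm.
- strip_top (a point): Middle of the brass strip's top, at x = -97 mm, y = 0 in the unit's frame.
- cover: Loose grey service cover: flat rigid plate 157 (x) by 146 (y) by 5 mm, about 0.24 kg, with a black bow handle on top. Origin: centre of the plate's underside; x to its rear edge, z up. It starts lying flat on the worktop, handle up.
- cover_grip (a point): Centre of the handle's grip bar, 20 mm in front of the plate's centre (x = -20 mm in the cover's frame) and 36 mm above its underside. The bar lies along the cover's y, is 12 mm thick (x) and 14 mm high; 70 mm of it are free between the legs, with 24 mm of air between it and the plate. Pinch it across its 12 mm from above.
- cover_rear (a point): Middle of the cover's lower rear edge (x 78.5, y 0, z 0 mm in the cover's frame), the edge that goes under the hatch.
- cover_front (a point): Middle of the cover's lower front edge (x -78.5, y 0, z 0 mm in the cover's frame).
- screwdriver: Red-handled screwdriver lying on the worktop, 180 x 24 x 24 mm; origin below its middle. Leave it.
- dish: Small glass dish, 60 mm across, 12 mm high, with the cover's screws; origin at the centre of its underside. Leave it.
- tape: Roll of cream masking tape lying flat, 96 mm across, 25 mm high; origin at the centre of its underside. Leave it.
- bottle: White screw-cap bottle with a blue cap, 47 mm across, 106 mm high; origin at the centre of its underside. Leave it.

How it is judged:
At the end, for the whole second after the job is handed in: Rear edge 16 mm or more under the hatch's lip, both ends centred within 6 mm, plate flat on the seat within 2 mm at both ends, strip pressed 4.5 mm or more, hatch lying on the cover (0.012 to 0.07 rad), cover at rest with the fingers still holding and pressing it (x of cover_rear in the frame of unit between 0.043 and 0.0545 m and y of cover_rear in the frame of unit between -0.006 and 0.006 m and y of cover_front in the frame of unit between -0.006 and 0.006 m and z of cover_rear in the frame of unit between 0.072 and 0.077 m and z of cover_front in the frame of unit between 0.072 and 0.077 m and value of joint strip above 0.0045 m and value of joint hatch between 0.012 and 0.07 rad and contact force between the fingers and cover above 2 N and linear speed of cover below 0.02 m/s); the arm keeps its last pose, push and grip.
It fails at once if the hatch is lifted by more than 0.15 rad (12 mm at its lip) (value of joint hatch above 0.15 rad).
It fails at once if the screwdriver is pushed away by more than 30 mm (distance of screwdriver from where it was at the start of the episode above 0.03 m).
It fails at once if the dish is pushed away by more than 30 mm (distance of dish from where it was at the start of the episode above 0.03 m).
It fails at once if the tape is pushed away by more than 30 mm (distance of tape from where it was at the start of the episode above 0.03 m).
It fails at once if the bottle is pushed away by more than 30 mm or tipped over (distance of bottle from where it was at the start of the episode above 0.03 m or angle between bottle's own z axis and vertical above 0.5 rad).
It also fails if it takes over 35 s, if anything falls off the work surface, if the arm or the gripper's body presses on something with over 40 N, if the wrist force passes 120 N, or if a joint passes its speed limit or range.

ROBOT

A 6-joint arm with a two-finger parallel gripper is mounted at the origin on a cart in front of the work surface, level with it; the furniture and walls round the work are solid. World frame = base frame: x ahead of the robot, y to its left, z up, the work surface at z = 0. Lengths are in m, angles in rad, forces in N, time in s.
With the tool pointing down it reaches from about 0.25 to 0.8 m from the base axis. Payload 8.5 kg.
Tool frame: the origin (TCP) lies at the centre of the arm's flange, where the gripper is bolted on; the fingertips stand 173 mm ahead of it and the grasp point (between the pads) lies 155 mm ahead of it; z points along the fingers, y is the line along which they close (so a half turn about z gives the same grasp; the last joint's range is limited). The gripper opens to 85 mm and grips with 20 to 120 N. Pads are 22 mm wide; open, the fingers measure 114 mm over their backs; the gripper's body (76 mm by 85 mm) begins 54 mm behind the grasp point. The pads swing forward as they close: fully open they stand 13 mm farther back than shut.
Start: joints at [-1.198, 0.238, -0.013, 1.319, 0, 1.571], TCP at [0.191, -0.489, 0.405] pointing down, gripper open.
Joint ranges: [-2.66, 2.66], [-1.03, 1.9], [-1.14, 1.46], [-1.82, 2.27], [-1.45, 1.34], [-3.14, 3.14]. Speed limits (rad/s): [2.22, 2.22, 2.79, 3.14, 3.14, 3.14].

INTERFACE

Orientations are given as a rotation vector (axis times angle).
In Python, from plant import manip gives the robot as it stands.
- The arm moves only by the shell command python3 -m inch 'ROWS' [FORCE]. ROWS is JSON, a list of rows, each a list of 3 entries, a list of its own where there are three numbers: the shift along the tool's x, y, z in m, then the turn, a rotation vector about the tool's x, y, z in rad, then the finger opening in m, from 0 to 0.0854. In form: [[[tx, ty, tz], [wx, wy, wz], grip], ...]. A call has exactly 10 rows; each row shifts and turns the commanded pose from where the row before left it, along the tool's axes as they then stand; what a row does not reach is not made up. A row lasts 1/10 s, in which the tool goes at most 50 mm and 8.59 degrees, less where a joint would pass 70% of its speed; a pose out of reach is approached as far as the arm can. A call with a gripper value outside its range is refused whole. The fingers move at their own pace and stop on an object; FORCE is the grip in N (left out, the last holds). Time passes only in rows, so rows that do not move let the fingers close, or fill a call up. It gives the time, the measured TCP pose, the force, the opening and the grip force at its end, in the units of the state.
- manip.read_state(): the state, without advancing time (a new reading comes with each control period).
- manip.read_camera(name): name is "scene" or "top" or "wrist"; returns the picture (480x640x3 uint8, red, green, blue); there is no depth.
- manip.get_calibration(name): a dict with "mtx" (3x3 intrinsics, pixels), "pose" (4x4, takes a point from camera to world coordinates). Camera axes: x right, y up, looking along -z (the intrinsics and any distortion apply to the point x, -y, -z); pixel columns grow to the right and rows downward; lengths in m; the calibration is good to about 2 mm. A picture is of the moment at which its call begins: read the wrist's pose just before it. get_calibration takes no time and is no camera call; for the wrist camera it gives the pose at the moment of the call.
- manip.hand_in(): hands the job in; it is judged then, once.
The state is a dict: "time": time; "q": joint angles; "joint_vel": joint speeds; "joint_torque": joint torques, N m; "eef_pos": TCP position; "tool_rot": TCP orientation; "contact_force": force on the tool from outside, world axes, zero at the start; "torque": the same for the moment, N m; "grip_width": finger opening in m; "finger_force": force on a finger pad.
Only numpy, scipy, OpenCV 4.12 (cv2) and the standard library are available. Lean on these libraries where they do the work, as an engineer would, in place of code of your own. Each camera call takes 0.05 s, during which the arm holds its last target. There are 200 camera calls.

## Working session

There is one attempt and no reset: what is moved stays moved. The work goes in short steps, Python scripts to look and compute and a shell command to move; the robot and the scene stay as the last step left them, time stands still between calls to the robot, and variables do not carry over. Pictures are saved under pics/ and viewed, at most 10 in all, crops included, and the job is handed in when it is done.

```bash
mkdir -p pics; ls
python3 - <<'E'
from plant import manip
import cv2,numpy as np
s=manip.read_state();print(s)
for n in("scene","top"):
    im=manip.read_camera(n);cv2.imwrite(f"pics/{n}0.png",im[:,:,::-1]);c=manip.get_calibration(n);print(n,c)
E
```

```text
pics
{'time': 0.0, 'q': array([-1.19800843e+00,  2.38775202e-01, -1.42564325e-02,  1.31919711e+00,
       -5.62572894e-06,  1.57080964e+00]), 'joint_vel': array([ 0.00072276, -0.00132821, -0.000186  ,  0.00016303, -0.00236183,
       -0.0007614 ]), 'joint_torque': array([ 3.23467302e-04, -5.38779151e+01,  3.46430433e+01,  1.84815290e-02,
       -1.53289307e-05,  5.75095078e-05]), 'eef_pos': array([ 0.19115022, -0.48878485,  0.40407953]), 'tool_rot': array([-3.08579841e+00, -5.81907811e-01,  4.25476954e-04]), 'contact_force': array([ 0.23451975,  0.63308527, -0.80563067]), 'torque': array([ 0.00332536, -0.03096449, -0.00293579]), 'finger_force': 0.0, 'grip_width': 0.08575284339832907}
scene {'mtx': array([[506.25632457,   0.        , 315.65481253],
       [  0.        , 506.25632457, 232.66625375],
       [  0.        ,   0.        ,   1.        ]]), 'pose': array([[-0.6100309 ,  0.48992705, -0.62276303, -0.30604032],
       [-0.79237563, -0.37541638,  0.48083615,  0.64448934],
       [ 0.0017792 ,  0.78678715,  0.61722185,  0.90716946],
       [ 0.        ,  0.        ,  0.        ,  1.        ]])}
top {'mtx': array([[565.57556261,   0.        , 318.12141701],
       [  0.        , 565.57556261, 244.78758231],
       [  0.        ,   0.        ,   1.        ]]), 'pose': array([[-0.01941283,  0.97933417, -0.20131499,  0.25461888],
       [-0.99980764, -0.01845192,  0.00664877, -0.00315095],
       [ 0.00279672,  0.20140534,  0.97950399,  1.43637149],
       [ 0.        ,  0.        ,  0.        ,  1.        ]])}
```

View pics/top0.png

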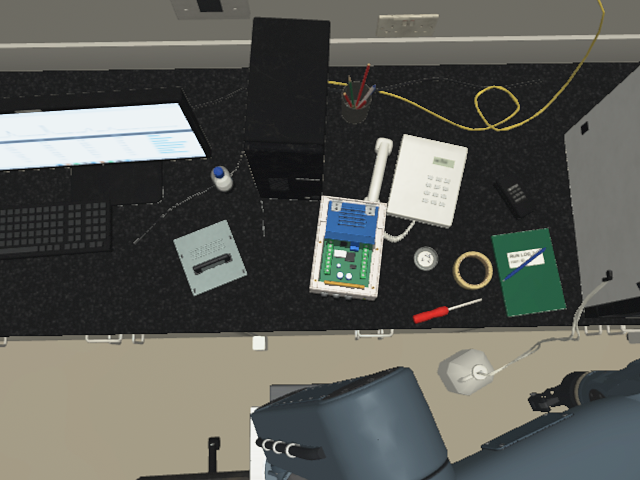

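View pics/scene0.png

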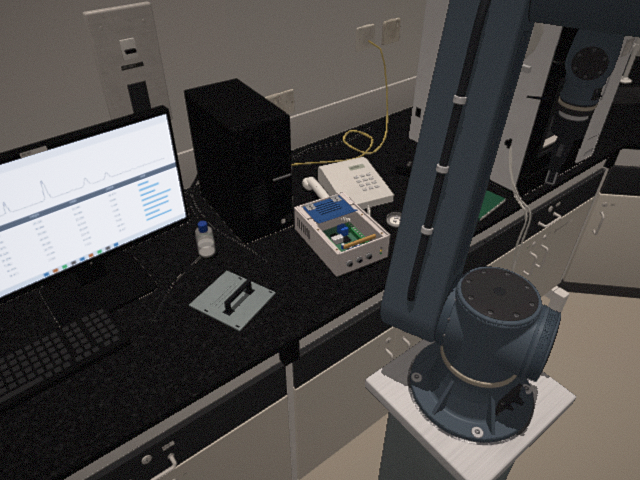

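The top view shows the cover around (210,258) with its handle toward the robot, the unit around (348,247), the bottle at (222,180), the dish at (426,259), the tape at (473,270) and the screwdriver at (448,310). The scene view shows the same layout with the tower behind the unit: cover near (232,298), unit near (342,235).

```bash
cat > h.py <<'E'
import cv2,numpy as np
from plant import manip
def ray(cal,p):
    K,T=cal["mtx"],cal["pose"]
    d=np.linalg.solve(K,[p[0],p[1],1.]);d=T[:3,:3]@np.array([d[0],-d[1],-d[2]])
    return T[:3,3],d/np.linalg.norm(d)
def plane(cal,p,z):
    o,d=ray(cal,p);return o+d*(z-o[2])/d[2]
def tri(c1,p1,c2,p2):
    o1,d1=ray(c1,p1);o2,d2=ray(c2,p2)
    t=np.linalg.lstsq(np.c_[d1,-d2],o2-o1,rcond=None)[0]
    a,b=o1+t[0]*d1,o2+t[1]*d2;return (a+b)/2,np.linalg.norm(a-b)
def proj(cal,P):
    T=np.linalg.inv(cal["pose"]);c=T[:3,:3]@np.asarray(P)+T[:3,3]
    u=cal["mtx"]@np.array([c[0],-c[1],-c[2]]);return u[:2]/u[2]
def big(mask,n=1):
    cs=cv2.findContours(mask.astype(np.uint8),cv2.RETR_EXTERNAL,cv2.CHAIN_APPROX_NONE)[0]
    return sorted(cs,key=cv2.contourArea)[::-1][:n]
def quad(c):
    h=cv2.convexHull(c)
    for e in np.linspace(.01,.1,30):
        q=cv2.approxPolyDP(h,e*cv2.arcLength(h,True),True)
        if len(q)==4:break
    return q[:,0].astype(float)
E
python3 - <<'E'
from h import *
np.set_printoptions(precision=4,suppress=True)
cal={n:manip.get_calibration(n) for n in("top","scene")}
for n in cal:
    im=cv2.imread(f"pics/{n}0.png");hsv=cv2.cvtColor(im,cv2.COLOR_BGR2HSV);H,S,V=cv2.split(hsv)
    for name,pts in dict(cover={"top":(190,245),"scene":(215,300)},hatch={"top":(350,225),"scene":(330,208)},bottlecap={"top":(219,172),"scene":(203,225)}).items():
        x,y=pts[n];print(n,name,hsv[y-1:y+2,x-1:x+2].reshape(-1,3).mean(0))
    x0,y0,x1,y1=(165,210,255,305) if n=="top" else (180,260,285,335)
    m=np.zeros(H.shape,bool);m[y0:y1,x0:x1]=(V[y0:y1,x0:x1]>70)
    q=quad(big(m)[0]);print(n,"cover",q.tolist());
    for z in(.005,):
        P=np.array([plane(cal[n],p,z) for p in q]);print(P[:,:2].tolist(),P.mean(0),np.linalg.norm(P-np.roll(P,1,0),axis=1))
    m=(H>100)&(H<125)&(S>150)&(V>90)
    m[:, :290]=False
    c=big(m)[0];q=quad(c);print(n,"hatch",q.tolist(),[plane(cal[n],p,.081)[:2].tolist() for p in q])
E
```

```text
top cover [ 76.      20.7778 171.1111]
top hatch [107.1111 153.8889 149.7778]
top bottlecap [111.1111 171.4444 157.7778]
top cover [[226.0, 220.0], [246.0, 275.0], [193.0, 295.0], [173.0, 240.0]]
[[0.6192643365260274, 0.2258844533503408], [0.4734897826956189, 0.17288579096143103], [0.4248099008487516, 0.306895195344555], [0.5685149398198925, 0.3621626844136559]] [0.5215 0.267  0.005 ] [0.1454 0.1551 0.1426 0.154 ]
top hatch [[377.0, 207.0], [373.0, 243.0], [325.0, 238.0], [330.0, 201.0]] [[0.6261431641612241, -0.1602865451456345], [0.5351216128718629, -0.14680458905741064], [0.5498603453399866, -0.029549399686430736], [0.6437553281523214, -0.044037625722011864]]
scene cover [ 54.8889   7.5556 126.5556]
scene hatch [107.8889 151.7778  96.2222]
scene bottlecap [111.3333 186.8889 107.    ]
scene cover [[225.0, 271.0], [274.0, 292.0], [239.0, 330.0], [189.0, 305.0]]
[[0.6198284975708854, 0.23076201697644694], [0.4765604322944936, 0.1719813068683536], [0.4226523812975878, 0.3057119872813524], [0.5656029317935061, 0.3615605102546161]] [0.5212 0.2675 0.005 ] [0.1416 0.1549 0.1442 0.1535]
scene hatch [[354.0, 210.0], [318.0, 222.0], [304.0, 207.0], [329.0, 199.0]] [[0.5437445113353088, -0.14731942448074753], [0.5608744932796372, -0.03282397969565909], [0.6407133850371804, -0.04467519391961339], [0.6289622545821569, -0.12585994099790743]]
```

```bash
python3 -m inch '[[[0.045,0,0],[0,0,-0.078],0.085],[[0.045,0,0],[0,0,-0.078],0.085],[[0.045,0,0],[0,0,-0.078],0.085],[[0.045,0,0],[0,0,-0.078],0.085],[[0.045,0,0],[0,0,-0.078],0.085],[[0.045,0,0],[0,0,-0.078],0.085],[[0.045,0,0],[0,0,-0.078],0.085],[[0.045,0,0],[0,0,-0.078],0.085],[[0.045,0,0],[0,0,-0.078],0.085],[[0.035,0,0],[0,0,-0.078],0.085]]'
python3 - <<'E'
from h import *
import pickle
s=manip.read_state();c=manip.get_calibration("wrist");im=manip.read_camera("wrist")
print(s["eef_pos"],s["q"],s["contact_force"],c["pose"],c["mtx"])
pickle.dump(c,open("w1.pkl","wb"));cv2.imwrite("pics/w1.png",im[:,:,::-1])
E
```

```text
time: 1.1
eef_pos: [0.5165, -0.205, 0.4042]
tool_rot: [-2.63, -1.717, 0.0]
contact_force: [1.0, 0.1, -0.1]
grip_width: 0.0854
finger_force: 0.0
[ 0.51645411 -0.20502269  0.40418485] [-3.77983493e-01  2.91605818e-01  5.91339672e-02  1.33906015e+00
  3.41725484e-04  1.60654303e+00] [ 0.98053639  0.13301935 -0.1051104 ] [[ 9.15890440e-01  3.82446151e-01  1.21982147e-01  5.47350237e-01]
 [-4.01427517e-01  8.73190176e-01  2.76396209e-01 -1.33242815e-01]
 [-8.06946026e-04 -3.02115635e-01  9.53270944e-01  3.73650277e-01]
 [ 0.00000000e+00  0.00000000e+00  0.00000000e+00  1.00000000e+00]] [[351.23508185   0.         319.43391202]
 [  0.         351.23508185 235.72395384]
 [  0.           0.           1.        ]]
```

View pics/w1.png

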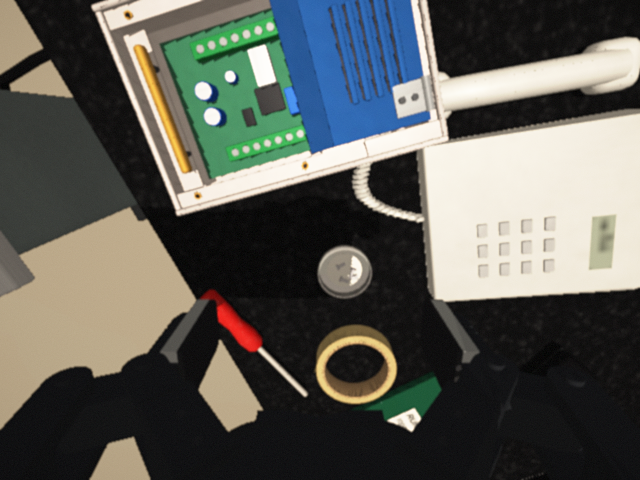

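The wrist view shows the unit's front and most of the hatch, with the brass strip at (165,110) and the lip edge from about (278,0) to (310,150). The unit is cut off at the top of the picture, so I'll move a little further.

```bash
python3 -m inch '[[[0.016,0,0],[0,0,-0.04],0.085],[[0.016,0,0],[0,0,-0.04],0.085],[[0.016,0,0],[0,0,-0.04],0.085],[[0.016,0,0],[0,0,-0.04],0.085],[[0.016,0,0],[0,0,-0.04],0.085],[[0.016,0,0],[0,0,-0.04],0.085],[[0,0,0],[0,0,-0.04],0.085],[[0,0,0],[0,0,-0.04],0.085],[[0,0,0],[0,0,-0.04],0.085],[[0,0,0],[0,0,-0.04],0.085]]'
python3 - <<'E'
from h import *
import pickle
s=manip.read_state();c=manip.get_calibration("wrist");im=manip.read_camera("wrist")
print(s["eef_pos"],s["tool_rot"],s["contact_force"])
pickle.dump(c,open("w2.pkl","wb"));cv2.imwrite("pics/w2.png",im[:,:,::-1])
E
```

```text
time: 2.15
eef_pos: [0.5452, -0.1154, 0.4047]
tool_rot: [-2.238, -2.205, -0.0]
contact_force: [-0.8, -0.2, -0.4]
grip_width: 0.085
finger_force: 0.0
[ 0.54523401 -0.11543818  0.40474966] [-2.23750387e+00 -2.20513041e+00 -5.49754718e-05] [-0.84628712 -0.22476131 -0.37738808]
```

View pics/w2.png

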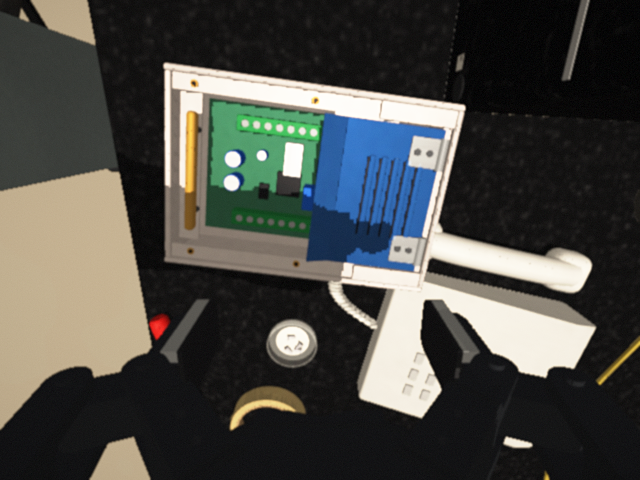

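The second wrist view shows the whole unit. Its rim corners are near (166,64), (464,103), (424,290) and (166,262), the strip runs from (191,112) to (190,228), and the lip edge runs from about (333,116) to (309,260).

Run:
```python
from h import *
import pickle
np.set_printoptions(precision=4,suppress=True)
c1,c2=[pickle.load(open(f"w{i}.pkl","rb")) for i in(1,2)]
g=[cv2.imread(f"pics/w{i}.png",0) for i in(1,2)]
F=dict(FR=((179,213),(166,262)),FL=((95,6),(166,64)),RR=((446,141),(425,290)),holeFR=((198,196),(191,251)),holeFL=((128,15),(194,83)),holeMR=((305,166),(296,264)),stripR=((187,170),(191,228)),stripL=((138,47),(191,113)))
def sub(g,p,w): return cv2.cornerSubPix(g,np.float32([[p]]),(w,w),(-1,-1),(3,50,.01))[0,0]
for k,(a,b) in F.items():
    if "hole" in k:
        def dark(g,p):
            x,y=p;w=g[y-6:y+7,x-6:x+7].astype(float);w=np.clip(np.median(w)-w-20,0,None);Y,X=np.mgrid[-6:7,-6:7];return (x+(X*w).sum()/w.sum(),y+(Y*w).sum()/w.sum())
        a,b=dark(g[0],a),dark(g[1],b)
    elif "strip" not in k: a,b=sub(g[0],a,5),sub(g[1],b,5)
    print(k,a,b,*tri(c1,a,c2,b))
# strip mask & hatch mask in w2
im=cv2.imread("pics/w2.png");hsv=cv2.cvtColor(im,cv2.COLOR_BGR2HSV);H,S,V=cv2.split(hsv)
m=(H>12)&(H<28)&(S>120)&(V>90);m[:,300:]=0;m[:,:170]=0
r=cv2.minAreaRect(big(m)[0]);print("strip",r)
B=cv2.boxPoints(r);P=np.array([plane(c2,p,.081) for p in B]);print("strip w2",P.mean(0),P.tolist())
m=(H>100)&(H<125)&(S>130);m[:,470:]=0;m[:,:280]=0;q=quad(big(m)[0]);print("hatch",q,[plane(c2,p,.086)[:2] for p in q])
# outer corners: rear-left on z plane
for p in((166,64),(464,103),(425,290),(166,262)):
    p=sub(g[1],p,5);print(p,plane(c2,p,.081))
```

```text
FR [176.2097 215.4019] [163.4387 260.6628] [ 0.4041 -0.1521  0.0798] 0.00016409518043850215
FL [90.2163  5.5337] [162.744   62.9255] [0.4278 0.009  0.0803] 1.1892917092410679e-05
RR [448.5483 141.0727] [425. 290.] [ 0.6421 -0.1882  0.0719] 0.0040921355962783975
holeFR (np.float64(197.2350442477876), np.float64(195.35716814159292)) (np.float64(190.0619918699187), np.float64(250.71951219512195)) [ 0.4279 -0.1442  0.0762] 2.2478278205758073e-05
holeFL (np.float64(127.76407023863125), np.float64(14.839486717694733)) (np.float64(193.735734870317), np.float64(83.06541786743516)) [ 0.4479 -0.0049  0.0754] 0.0001365065575427791
holeMR (np.float64(304.6440545808967), np.float64(165.20896686159844)) (np.float64(295.6243854473943), np.float64(263.56342182890853)) [ 0.5228 -0.1579  0.0763] 5.3725114034476785e-05
stripR (187, 170) (191, 228) [ 0.4323 -0.1221  0.0792] 0.00061203718748923
stripL (138, 47) (191, 113) [ 0.444  -0.0271  0.0778] 7.405907282605078e-05
strip ((190.8494873046875, 170.03082275390625), (11.131787300109863, 118.0502700805664), 0.9548412561416626)
strip w2 [ 0.439  -0.0741  0.081 ] [[0.4273277033442774, -0.1222876181252982, 0.08100000000000002], [0.4414860820546096, -0.025612077437468482, 0.08100000000000007], [0.45022840600769765, -0.025871143499529976, 0.08100000000000002], [0.43699392654505786, -0.12259039145403537, 0.08100000000000002]]
hatch [[325. 114.]
 [444. 131.]
 [412. 270.]
 [307. 259.]] [array([ 0.5506, -0.0295]), array([ 0.644 , -0.0435]), array([ 0.6266, -0.1616]), array([ 0.5336, -0.1498])]
[162.744   62.9255] [0.4281 0.0089 0.081 ]
[465.3484 105.3633] [ 0.6607 -0.0245  0.081 ]
[425. 290.] [ 0.6413 -0.1839  0.081 ]
[163.4387 260.6628] [ 0.4048 -0.1516  0.081 ]
```

```bash
python3 -m inch '[[[0.038,0.002,0.003],[0,0,-0.037],0.085],[[0.038,0.002,0.003],[0,0,-0.037],0.085],[[0.038,0.002,0.003],[0,0,-0.037],0.085],[[0.038,0.002,0.003],[0,0,-0.037],0.085],[[0.038,0.002,0.003],[0,0,-0.037],0.085],[[0.038,0.002,0.003],[0,0,-0.037],0.085],[[0.038,0.002,0.003],[0,0,-0.037],0.085],[[0.038,0.002,0.003],[0,0,-0.037],0.085],[[0.038,0.002,0.003],[0,0,-0.037],0.085],[[0.038,0.002,0.003],[0,0,-0.037],0.085]]'
python3 - <<'E'
from h import *
import pickle
s=manip.read_state();c=manip.get_calibration("wrist");im=manip.read_camera("wrist")
print(s["eef_pos"],s["tool_rot"],s["contact_force"])
pickle.dump(c,open("w3.pkl","wb"));cv2.imwrite("pics/w3.png",im[:,:,::-1])
E
```

```text
time: 3.2
eef_pos: [0.5082, 0.2624, 0.3747]
tool_rot: [1.796, 2.578, 0.0]
contact_force: [0.3, 0.6, 0.9]
grip_width: 0.0849
finger_force: 0.0
[0.50823522 0.26240719 0.37466553] [1.79571746e+00 2.57769815e+00 3.85934169e-04] [0.31229403 0.57177112 0.86529889]
```

View pics/w3.png

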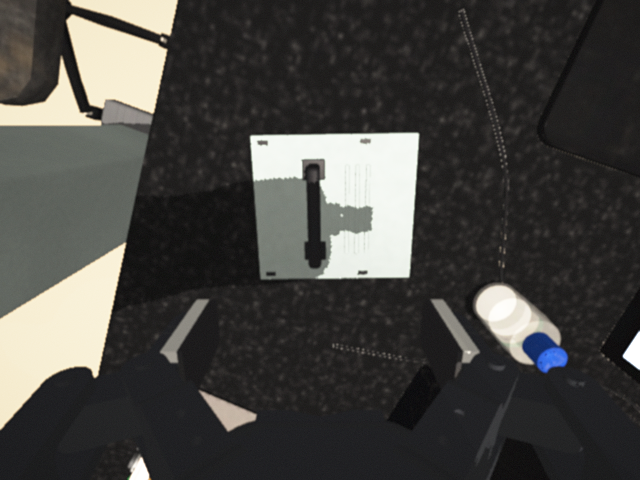

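The cover lies nearly aligned with the image, with corners near (251,135), (418,133), (411,277) and (261,279). The handle's grip bar runs from about (313,167) to (315,265), and the bottle is to the right at about (515,320).

Run:
```python
from h import *
import pickle
np.set_printoptions(precision=4,suppress=True)
c=pickle.load(open("w3.pkl","rb"));im=cv2.imread("pics/w3.png");V=im.max(2)
m=V>85;m[:120]=0;m[300:]=0;m[:,:240]=0;m[:,430:]=0
q=quad(big(cv2.morphologyEx(m.astype(np.uint8),3,np.ones((9,9))))[0]);print(q)
P=np.array([plane(c,p,.005) for p in q]);print(P[:,:2],P.mean(0),np.linalg.norm(P-np.roll(P,1,0),axis=1))
P=sorted(P.tolist(),key=lambda p:p[0]);f=np.mean(P[:2],0);r=np.mean(P[2:],0);d=r-f;print("yaw",np.arctan2(d[1],d[0]))
# bar: darkest pixels
def bar(im,x0,y0,x1,y1,t):
    m=np.zeros(im.shape[:2],bool);m[y0:y1,x0:x1]=im.max(2)[y0:y1,x0:x1]<t
    k=big(m)[0];r=cv2.minAreaRect(k);return r
r3=bar(im,295,150,335,272,45);print(r3)
cal={n:manip.get_calibration(n) for n in("top","scene")}
b={}
for n,box in dict(top=(187,248,238,282),scene=(215,275,262,322)).items():
    I=cv2.imread(f"pics/{n}0.png");b[n]=bar(I,*box,50);print(n,b[n])
for n in b:
    print(n,*tri(c,r3[0],cal[n],b[n][0]))
print("bar on z=.043",plane(c,r3[0],.043), "z=.036",plane(c,r3[0],.036))
for i,(n,x,y,w,h) in enumerate((("w3",240,120,190,170),("top0",180,230,70,60),("scene0",205,265,70,65))):
    I=cv2.imread(f"pics/{n}.png")[y:y+h,x:x+w];cv2.imwrite(f"pics/cr{i}.png",cv2.resize(I,(260,260*h//w),interpolation=0))
L=[cv2.imread(f"pics/cr{i}.png") for i in range(3)];H=max(l.shape[0] for l in L)
cv2.imwrite("pics/cr.png",np.hstack([cv2.copyMakeBorder(l,0,H-l.shape[0],0,3,0) for l in L]))
```

```text
[[419. 134.]
 [409. 277.]
 [261. 278.]
 [250. 135.]]
[[0.5709 0.36  ]
 [0.6228 0.2251]
 [0.4771 0.17  ]
 [0.4241 0.3048]] [0.5238 0.265  0.005 ] [0.1568 0.1446 0.1558 0.1448]
yaw 0.36098814301438586
((314.5, 224.0), (19.0, 86.0), 0.0)
top ((212.18295288085938, 264.41143798828125), (6.707637786865234, 37.60342788696289), 64.17900848388672)
scene ((238.99856567382812, 290.2915954589844), (22.332172393798828, 53.02713394165039), 46.909156799316406)
top [0.5025 0.2537 0.0334] 0.009779747560351262
scene [0.5071 0.2526 0.0352] 0.0008767525970319055
bar on z=.043 [0.5065 0.2552 0.043 ] z=.036 [0.5071 0.2533 0.036 ]
```

View pics/cr.png

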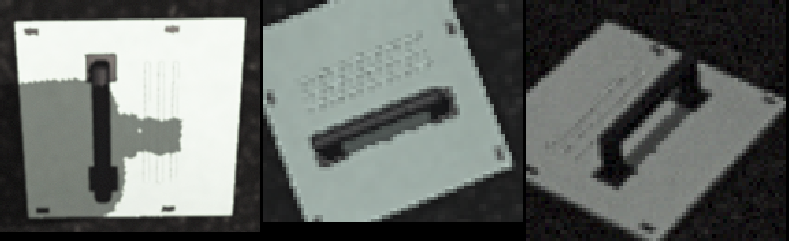

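The crop shows the bar clearly in all three views: centre at about (314,217) in the wrist view, (213,262.5) in the top view and (239,289) in the scene view.

```bash
python3 - <<'E'
from h import *
import pickle
c=pickle.load(open("w3.pkl","rb"));t=manip.get_calibration("top");s=manip.get_calibration("scene")
print(tri(c,(314,217),t,(213,262.5)),tri(c,(314,217),s,(239,288)),proj(s,[.505,.258,.04]))
E
python3 -m inch '[[[-0.003,-0.0044,0.005],[0,0,-0.007],0.085],[[0,0,0.02],[0,0,0],0.085],[[0,0,0.02],[0,0,0],0.085],[[0,0,0.02],[0,0,0],0.085],[[0,0,0.02],[0,0,0],0.085],[[0,0,0.02],[0,0,0],0.085],[[0,0,0.02],[0,0,0],0.085],[[0,0,0.02],[0,0,0],0.085],[[0,0,0.02],[0,0,0],0.085],[[0,0,0.01],[0,0,0],0.085]]' 100
```

```text
(array([0.50538802, 0.2551276 , 0.01883271]), np.float64(0.000679657236416769)) (array([0.50269493, 0.2579371 , 0.04729697]), np.float64(0.008335090371375892)) [237.1838451  290.40034235]
time: 4.25
eef_pos: [0.5052, 0.2552, 0.1982]
tool_rot: [-1.79, -2.581, 0.003]
contact_force: [-0.6, -0.1, 1.2]
grip_width: 0.0849
finger_force: 0.0
```

```bash
python3 -m inch '[[[0.0028,0.001,0.004],[0,0,0],0.085],[[0,0,0],[0,0,0],0.085],[[0,0,0],[0,0,0],0.04],[[0,0,0],[0,0,0],0],[[0,0,0],[0,0,0],0],[[0,0,0],[0,0,0],0],[[0,0,0],[0,0,0],0],[[0,0,0],[0,0,0],0],[[0,0,0],[0,0,0],0],[[0,0,0],[0,0,0],0]]' 100
```

```text
time: 5.25
eef_pos: [0.5057, 0.2592, 0.1963]
tool_rot: [1.789, 2.582, 0.001]
contact_force: [-2.5, -0.8, 5.4]
grip_width: 0.0095
finger_force: 98.5
```

```bash
python3 -m inch '[[[0,0,-0.006],[0,0,0],0],[[0,0,-0.015],[0,0,0],0],[[0,0,-0.015],[0,0,0],0],[[0,0,-0.015],[0,0,0],0],[[0,0,-0.015],[0,0,0],0],[[0,0,-0.015],[0,0,0],0],[[0,0,-0.015],[0,0,0],0],[[0,0,-0.015],[0,0,0],0],[[0,0,-0.009],[0,0,0],0],[[0,0,0],[0,0,0],0]]'
python3 - <<'E'
from h import *
import pickle
s=manip.read_state();c=manip.get_calibration("wrist");im=manip.read_camera("wrist")
print(s["eef_pos"],s["tool_rot"],s["contact_force"],s["torque"],s["grip_width"])
pickle.dump(c,open("w4.pkl","wb"));cv2.imwrite("pics/w4.png",im[:,:,::-1])
E
```

```text
time: 6.25
eef_pos: [0.5061, 0.2593, 0.3168]
tool_rot: [1.789, 2.582, 0.003]
contact_force: [-0.2, -0.8, -3.2]
grip_width: 0.0095
finger_force: 98.0
[0.50605965 0.25926263 0.31682266] [1.78871228 2.58168513 0.00258547] [-0.16926692 -0.76197686 -3.16954178] [-0.0100064   0.04928214 -0.02460506] 0.009508623114410785
```

View pics/w4.png

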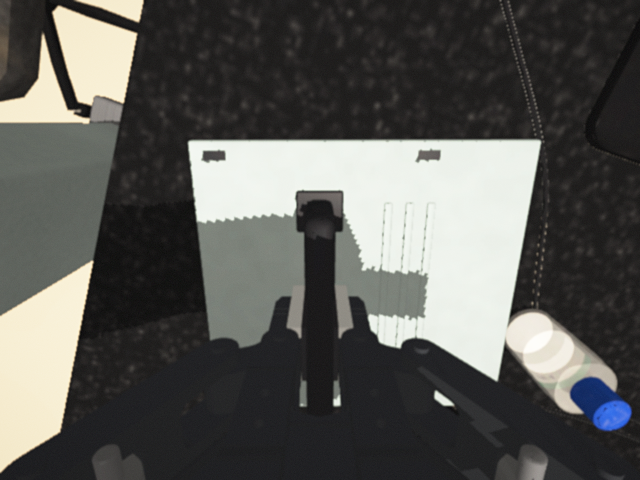

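The cover is held level, with its +y edge corners at (189,141) and (540,140) and the bar between the pads.

Run:
```python
from h import *
import pickle
from scipy.spatial.transform import Rotation as R
np.set_printoptions(precision=4,suppress=True)
c=pickle.load(open("w4.pkl","rb"));Rt=R.from_rotvec([1.7887,2.5817,.0026]).as_matrix();p=np.array([.50606,.25926,.3168])
im=cv2.imread("pics/w4.png");V=im.max(2)
m=V>100
ys=[(x,np.argmax(m[120:,x])+120) for x in range(200,530,10)];k=np.polyfit(*zip(*ys),1);print(k)
def row(y): w=np.where(m[y,150:600])[0]+150; return w[0],w[-1]+1
L=[];Rr=[]
for y in range(155,290,5): a,b=row(y);L.append((a,y));Rr.append((b,y))
def cross(E):
    E=np.array(E,float);q=np.polyfit(E[:,1],E[:,0],1);r=np.abs(np.polyval(q,E[:,1])-E[:,0]);E=E[r<=np.median(r)*3+.5];q=np.polyfit(E[:,1],E[:,0],1)
    y=(k[1]+k[0]*q[1])/(1-k[0]*q[0]);return q[0]*y+q[1],y
P=[]
for E in(L,Rr):
    e=cross(E);P.append(Rt.T@(plane(c,e,.1255)-p));print(e,P[-1])
print(np.linalg.norm(P[0]-P[1]))
```

```text
[ -0.0045 141.1698]
(np.float64(186.91905422818405), np.float64(140.3264013261763)) [ 0.0715 -0.0585  0.1912]
(np.float64(542.2265450409228), np.float64(138.72324252738886)) [0.0723 0.0986 0.1915]
0.15704023063339315
```

```bash
python3 -m inch '[[[-0.0328,-0.0101,0],[0,0,0.05],0],[[-0.0328,-0.0101,0],[0,0,0.05],0],[[-0.0328,-0.0101,0],[0,0,0.05],0],[[-0.0328,-0.0101,0],[0,0,0.05],0],[[-0.0328,-0.0101,0],[0,0,0.05],0],[[-0.0328,-0.0101,0],[0,0,0.05],0],[[-0.0328,-0.0101,0],[0,0,0.05],0],[[-0.0328,-0.0101,0],[0,0,0.05],0],[[-0.0328,-0.0101,0],[0,0,0.05],0],[[-0.0328,-0.0101,0],[0,0,0.05],0]]'
cat > u.py <<'E'
from h import *
from scipy.spatial.transform import Rotation as R
np.set_printoptions(precision=4,suppress=True)
s=manip.read_state();yaw=-.1435
U=R.from_euler("z",yaw).as_matrix();C=np.array([.5335,-.0883,0])
T=R.from_rotvec(s["tool_rot"]).as_matrix()
Cv=T@np.array([[0,1,0],[1,0,0],[0,0,-1.]]).T  # cover axes: x=tool y, y=tool x, z=-tool z
p=U.T@(s["eef_pos"]-C)
rel=U.T@Cv
rear=p+rel@np.array([.0985,-.001,-.1963]);front=p+rel@np.array([-.0585,-.001,-.1963])
print("t",s["time"],"tcp in unit",p,"rear",rear,"front",front,"yaw err",np.arctan2(rel[1,0],rel[0,0]),"pitch",np.arcsin(-rel[2,0]),"roll",np.arcsin(rel[2,1]),"F",U.T@s["contact_force"])
E
python3 u.py
```

```text
time: 7.3
eef_pos: [0.4493, -0.0771, 0.3148]
tool_rot: [-2.374, -2.056, 0.001]
contact_force: [0.1, -0.5, -3.4]
grip_width: 0.0094
finger_force: 98.0
t 7.3 tcp in unit [-0.0849 -0.001   0.3148] rear [ 0.0133 -0.002   0.1184] front [-0.1437 -0.002   0.1186] yaw err 0.00043186767858666695 pitch 0.0012505399712721102 roll 4.093504728742466e-05 F [ 0.1903 -0.4479 -3.4441]
```

```bash
python3 -m inch '[[[0.002,0,0],[0.03,0,0],0],[[0,0,0],[0.03,0,0],0],[[0,0,0],[0.03,0,0],0],[[0,0,0],[0.03,0,0],0],[[0,0.0004,0.004],[0,0,0],0],[[0,0.0004,0.004],[0,0,0],0],[[0,0.0004,0.004],[0,0,0],0],[[0,0.0004,0.004],[0,0,0],0],[[0,0.0004,0.004],[0,0,0],0],[[0,0,0],[0,0,0],0]]'
python3 u.py
python3 - <<'E'
from h import *
import pickle
c=manip.get_calibration("wrist");im=manip.read_camera("wrist")
pickle.dump(c,open("w5.pkl","wb"));cv2.imwrite("pics/w5.png",im[:,:,::-1])
E
```

```text
time: 8.3
eef_pos: [0.4497, -0.0739, 0.2951]
tool_rot: [-2.302, -1.998, 0.121]
contact_force: [0.4, -0.1, -2.3]
grip_width: 0.0097
finger_force: 98.0
t 8.3 tcp in unit [-0.085   0.0023  0.2951] rear [-0.0108  0.0015  0.0884] front [-0.1667  0.0011  0.1072] yaw err 0.0025011961713471585 pitch 0.12066279793056961 roll 6.762056733826878e-05 F [ 0.3892 -0.0322 -2.3117]
```

View pics/w5.png

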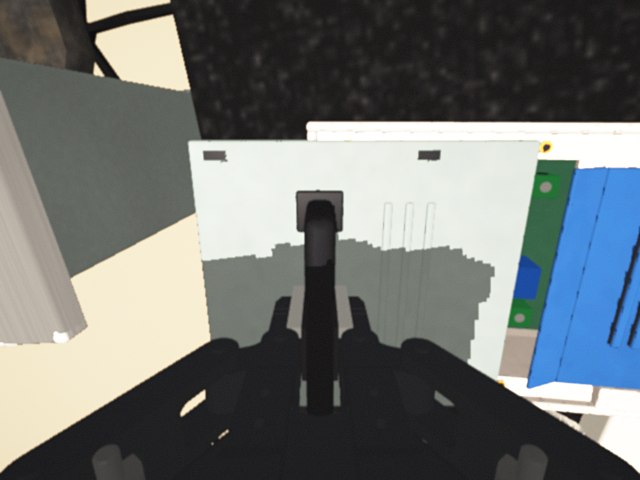

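The plate is tilted above the unit's open front. Its rear edge runs from about (538,141) to (500,380), and the lip's front edge from (575,168) to (530,387) lies ahead of it. I'll check both against the pose estimate.

Run:
```python
from h import *
import pickle
from scipy.spatial.transform import Rotation as R
np.set_printoptions(precision=4,suppress=True)
U=R.from_euler("z",-.1435).as_matrix();C=np.array([.5335,-.0883,0]);c=pickle.load(open("w5.pkl","rb"))
for n,p,z in(("rimL",(400,122),.081),("rimL",(600,123),.081),("holeL",(545,147),.075),("lipL",(575,168),.086),("lipR",(530,387),.086),("plateRL",(538,141),.0934),("plateFL",(189,141),.112)):
    print(n,U.T@(plane(c,p,z)-C))
```

```text
rimL [-0.0719  0.0817  0.081 ]
rimL [0.0183 0.0815 0.081 ]
holeL [-0.0006  0.0703  0.075 ]
lipL [0.0091 0.0615 0.086 ]
lipR [ 0.0109 -0.0624  0.086 ]
plateRL [-0.0126  0.0738  0.0934]
plateFL [-0.1659  0.0733  0.112 ]
```

```bash
python3 -m inch '[[[0,0.0005,0.004],[0,0,0],0],[[0,0.0005,0.004],[0,0,0],0],[[0,0.0003,0.0033],[0,0,0],0],[[0,0.004,-0.0005],[0,0,0],0],[[0,0.004,-0.0005],[0,0,0],0],[[0,0.004,-0.0005],[0,0,0],0],[[0,0.004,-0.0005],[0,0,0],0],[[0,0.004,-0.0005],[0,0,0],0],[[0,0.004,-0.0005],[0,0,0],0],[[0,0,0],[0,0,0],0]]'
python3 u.py
```

```text
time: 9.35
eef_pos: [0.4745, -0.0774, 0.2843]
tool_rot: [-2.302, -1.999, 0.12]
contact_force: [0.1, 0.0, -3.8]
grip_width: 0.01
finger_force: 98.1
t 9.35 tcp in unit [-0.06    0.0024  0.2843] rear [0.0144 0.0016 0.0777] front [-0.1415  0.0012  0.0964] yaw err 0.002521412594118597 pitch 0.11965188150716793 roll 9.450198408904517e-05 F [ 0.0764  0.0124 -3.7714]
```

```bash
python3 -m inch '[[[-0.001,0.003,-0.0004],[0,0,0],0],[[0,0.003,-0.0004],[0,0,0],0],[[0,0.003,-0.0004],[0,0,0],0],[[0,0.003,-0.0004],[0,0,0],0],[[0,0.003,-0.0004],[0,0,0],0],[[0,0.003,-0.0004],[0,0,0],0],[[0,0.003,-0.0004],[0,0,0],0],[[0,0,0],[0,0,0],0],[[0,0,0],[0,0,0],0],[[0,0,0],[0,0,0],0]]'
python3 u.py
```

```text
time: 10.35
eef_pos: [0.4949, -0.0813, 0.2847]
tool_rot: [-2.303, -1.999, 0.119]
contact_force: [1.4, -0.2, -4.2]
grip_width: 0.0096
finger_force: 97.9
t 10.35 tcp in unit [-0.0392  0.0014  0.2847] rear [0.0352 0.0006 0.0781] front [-0.1206  0.0002  0.0968] yaw err 0.0025480511923449993 pitch 0.11928626689022244 roll 8.052505100441085e-05 F [ 1.431  -0.0322 -4.2301]
```

```bash
python3 -m inch '[[[0,0.003,0],[0,0,0],0],[[0,0.003,0],[0,0,0],0],[[0,0.003,0],[0,0,0],0],[[0,0.003,0],[0,0,0],0],[[0,0.0015,0],[0,0,0],0],[[0,0,0],[0,0,0],0],[[0,0,0],[0,0,0],0],[[0,0,0],[0,0,0],0],[[0,0,0],[0,0,0],0],[[0,0,0],[0,0,0],0]]'
python3 u.py
```

```text
time: 11.35
eef_pos: [0.508, -0.0831, 0.2831]
tool_rot: [-2.302, -1.999, 0.12]
contact_force: [0.3, 0.7, -5.2]
grip_width: 0.0096
finger_force: 97.9
t 11.35 tcp in unit [-0.0259  0.0015  0.2831] rear [0.0484 0.0007 0.0765] front [-0.1074  0.0003  0.0952] yaw err 0.0025433056327110876 pitch 0.11959190807901982 roll 8.205205526261758e-05 F [ 0.2045  0.7676 -5.2215]
```

```bash
python3 -m inch '[[[0,-0.0028,0.0018],[-0.015,0,0],0],[[0,-0.0028,0.0018],[-0.015,0,0],0],[[0,-0.0028,0.0018],[-0.015,0,0],0],[[0,-0.0029,0.0017],[-0.015,0,0],0],[[0,-0.0029,0.0017],[-0.015,0,0],0],[[0,-0.003,0.0016],[-0.015,0,0],0],[[0,-0.003,0.0016],[-0.015,0,0],0],[[0,-0.003,0.0015],[-0.015,0,0],0],[[0,0,0],[0,0,0],0],[[0,0,0],[0,0,0],0]]'
python3 u.py
```

```text
time: 12.35
eef_pos: [0.4841, -0.0798, 0.2715]
tool_rot: [2.372, 2.059, 0.001]
contact_force: [-3.1, 0.7, 5.1]
grip_width: 0.01
finger_force: 99.3
t 12.35 tcp in unit [-0.0501  0.0014  0.2715] rear [0.0485 0.0007 0.0753] front [-0.1085  0.0003  0.0752] yaw err 0.002500250970043316 pitch -0.0006457102652553587 roll 0.00010079332280634982 F [-3.1477  0.2974  5.0763]
```

```bash
python3 -m inch '[[[0,0.0005,0.001],[0,0,0],0],[[0,0,0.001],[0,0,0],0],[[0,0,0],[0,0,0],0],[[0,0,0],[0,0,0],0],[[0,0,0],[0,0,0],0],[[0,0,0],[0,0,0],0],[[0,0,0],[0,0,0],0],[[0,0,0],[0,0,0],0],[[0,0,0],[0,0,0],0],[[0,0,0],[0,0,0],0]]' 120
python3 u.py
python3 - <<'E'
from h import *
import pickle
print(manip.read_state()["torque"])
c=manip.get_calibration("wrist");im=manip.read_camera("wrist")
pickle.dump(c,open("w6.pkl","wb"));cv2.imwrite("pics/w6.png",im[:,:,::-1])
E
```

```text
time: 13.35
eef_pos: [0.4841, -0.0797, 0.2712]
tool_rot: [2.372, 2.059, 0.001]
contact_force: [-10.8, 1.9, 31.5]
grip_width: 0.009
finger_force: 123.7
t 13.35 tcp in unit [-0.0501  0.0014  0.2712] rear [0.0485 0.0007 0.075 ] front [-0.1085  0.0003  0.0749] yaw err 0.0024657748413065847 pitch -0.0005222931307083116 roll 9.47881273467177e-05 F [-10.9807   0.3557  31.4858]
[ 0.37976599  2.40420661 -0.02916961]
```

View pics/w6.png

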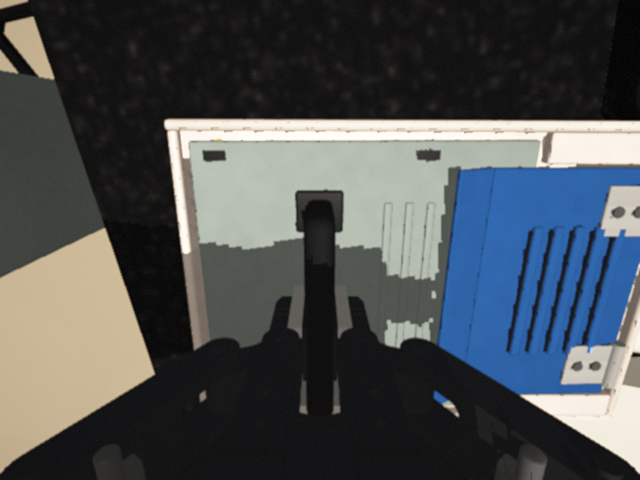

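The cover lies under the blue lip, inside the rim, with its front-left corner near (189,141) and its rear-left corner near (540,141) just short of the white stop. I'll compare its pose in the hand with the picture from after the lift, since the camera moves with the hand.

```bash
python3 - <<'E'
from h import *
A,B=[cv2.imread(f"pics/w{i}.png",0) for i in(4,6)]
for n,(x,y) in dict(slotF=(214,155),slotR=(428,155),foot=(320,200),ribs=(409,206)).items():
    o=[]
    for I in(A,B):
        r=I[y-9:y+10,x-18:x+19].astype(float);w=(r<(np.percentile(r,90)*.65+0));Y,X=np.mgrid[-9:10,-18:19];o+= [x+X[w].mean(),y+Y[w].mean()]
    print(n,np.round(o,2))
# plate's left edge angle and top edge row by gradient (sobel) in both
for I in(A,B):
    g=np.abs(cv2.Sobel(cv2.GaussianBlur(I,(3,3),0),cv2.CV_32F,0,1));xs=[240,300,360,460,500]
    print([int(134+g[134:148,x].argmax()) for x in xs])
    g=np.abs(cv2.Sobel(I,cv2.CV_32F,1,0));print([int(180+g[y,180:215].argmax()) for y in(160,190,220,260,300)])
E
python3 u.py
```

```text
slotF [213.13 155.37 213.57 155.55]
slotR [428.5  154.93 428.06 154.77]
foot [316.96 204.04 318.42 203.66]
ribs [nan nan nan nan]
[140, 140, 140, 139, 139]
[189, 193, 196, 201, 205]
[140, 140, 140, 139, 139]
[180, 183, 187, 182, 187]
t 13.4 tcp in unit [-0.0501  0.0014  0.2712] rear [0.0485 0.0007 0.0749] front [-0.1085  0.0003  0.0749] yaw err 0.0024975104633395803 pitch -0.0004635774576106646 roll 7.572657595847648e-05 F [-11.5546   0.499   31.7636]<stdin>:6: RuntimeWarning: Mean of empty slice.
  ret = ret.dtype.type(ret / rcount)
```

```bash
python3 -c "
from plant import manip
print(manip.hand_in())"
```

```text
the job is handed in; nothing more can be done
None
```

I handed the job in at about 13.4 s, with the gripper still holding the cover and pressing it down at about 31 N; by my measurements it lies flat on the seat and centred within 1 mm, its rear edge about 21 mm under the hatch lip, but no verdict was returned and I could not read the hatch and strip values directly.

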